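# Stop the belt sander and hold its belt tensioner back

## Robot

A 6-joint arm with a two-finger parallel gripper is mounted at the origin on the work surface. World frame = base frame: x ahead of the robot, y to its left, z up, the work surface at z = 0. Lengths are in m, angles in rad, forces in N, time in s.
With the tool pointing down it reaches from about 0.275 to 0.725 m from the base axis. Payload 5.6 kg.
Tool frame: the origin (TCP) lies between the finger pads; the fingertips stand 25 mm ahead of it and the grasp point (between the pads) lies 6 mm ahead of it (tcp_to_tips is the distance from the TCP to the fingertips, in m); z points along the fingers, y is the line along which they close (so a half turn about z gives the same grasp; the last joint's range is limited). The gripper opens to 85 mm and grips with 20 to 120 N. Pads are 22 mm wide; open, the fingers measure 114 mm over their backs; the gripper's body (76 mm by 85 mm) begins 54 mm behind the grasp point. The pads swing forward as they close: fully open they stand 13 mm farther back than shut.
Start: joints at [-0.943, 0.255, 0.108, 0, -1.424, -0.285], TCP at [0.185, -0.518, 0.256] pointing down, gripper open.
Joint ranges: [-2.95, 2.95], [-1.21, 1.97], [-1.09, 1.5], [-2.87, 1.71], [-2.94, -0.07], [-3.05, 3.05]. Speed limits (rad/s): [2.57, 2.57, 3.14, 3.14, 3.14, 3.14].

## Interface

Orientations are given as a unit quaternion [w, x, y, z].
In Python, from plant import * gives the robot as it stands. The module is installed in compiled form; this text tells all that it offers.
- The arm moves only by the tool arm_command, never from a script. Its arguments are lists of equal length, an entry for each row: "offset": the shift along the tool's x, y, z in mm, a list of three; "yaw": the turn about the tool's z in rad; "gripper": the gripper command: -1 is shut, 1 is fully open, values between are in proportion. In form: {"offset": [[x, y, z], ...], "yaw": [yaw, ...], "gripper": [gripper, ...]}. A call has 1 to 12 rows; each row is the pose to reach, as a shift and turn from the pose commanded when the call began, along the tool's axes at that moment; what a row does not reach only later rows make up. A row lasts 1/10 s, in which the tool goes at most 50 mm and 8.59 degrees, less where a joint would pass 70% of its speed; a pose out of reach is approached as far as the arm can. A call with a gripper value outside its range is refused whole. The fingers move at their own pace and stop on an object; "squeeze" is the grip in N (left out, the last holds). Time passes only in rows, so rows that repeat a pose let the fingers close. It gives the time, the measured TCP pose, the force, the opening and the grip force at its end, in the units of the state.
- state(): the state, without advancing time (a new reading comes with each control period).
- read_camera(name): name is "scene" or "top" or "wrist"; returns (picture, depth): 480x640x3 uint8, red, green, blue; 480x640 float32, m along the optical axis (not along the pixel's ray), 0 where there is no reading.
- get_calibration(name): a dict with "intrinsics" (3x3 intrinsics, pixels), "rvec" (rotation vector, rad) and "tvec" (3), from world to camera coordinates, as OpenCV has them. Camera axes: x right, y down, z forward; pixel columns grow to the right and rows downward; lengths in m; the calibration is good to about 2 mm. A picture is of the moment at which its call begins: read the wrist's pose just before it. get_calibration takes no time and is no camera call; for the wrist camera it gives the pose at the moment of the call.
- job_done(): hands the job in; it is judged then, once.
Trained networks look in the newest picture that a camera, given by its name, has taken for a name from the list of things; names that differ only in an ending like _2 or _b are one class to them, and where a whole thing is asked for, a point or a joint stands for the part that bears it (a point fixed in the world has none). Each returns a list of dicts, best first, with "confidence" (0 to 1); they miss things now and then, are a little off and sometimes report something else, mostly with a low value. They report only what shows in the picture. A call takes as long as a camera call. They do not tell look-alikes from the thing itself.
- search_frame(camera, name): "centre" ([x, y, z] in m, in the coordinates of the camera as it stood for that picture, good to about 4 mm: the middle of the surface that is visible of it).
- mark_of(camera, name): "centre" ([x, y, z] in m, in the coordinates of the camera as it stood for that picture, good to about 4 mm: a listed point, or the origin of a listed thing).
The state is a dict: "time": time; "q": joint angles; "dq": joint speeds; "joint_efforts": joint torques, N m; "tcp_pos": TCP position; "eef_rot": TCP orientation; "wrist_force": force on the tool from outside, world axes, zero at the start; "torque": the same for the moment, N m; "finger_gap": finger opening in m; "grip_force": force on a finger pad.
Only numpy, scipy, OpenCV 4.12 (cv2) and the standard library are available. Lean on these libraries where they do the work, as an engineer would, in place of code of your own. Each camera call takes 0.05 s, during which the arm holds its last target. There are 200 camera calls.

## Task

Make the belt sander safe for a belt change: press the red stop button fully down and let it come back up. Then, by its upright red handle, push the sander's sprung yellow tensioner arm back towards the black drive drum until it is past its ratchet click, and finish while still holding it compressed there, because it springs back if let go. Leave the green start button and the loose things on the bench alone.

Things in the scene. Friction and masses are not known exactly. Their poses are not given: they have to be found in the camera images.
- stop_station: grey box 76 x 76 mm, 45 mm high, fixed to the bench, with one red push button in the middle of its top; origin: centre of the underside, z up
- start_station: grey box 76 x 76 mm, 45 mm high, fixed to the bench, with one green push button in the middle of its top; origin: centre of the underside, z up; the red and the green station may stand in either place
- stop_top (a point): centre of the top face of the red button's cap (30 mm across, 18 mm above the box, 63 mm above the bench when up); it moves down with the cap; vertical stroke 6 mm
- start_top (a point): centre of the top face of the green button's cap (same sizes)
- stop (a joint): red stop push button: travel of its cap in m, 0 = up, 0.006 = fully down; springs back up by itself; about 1.5 N starts it moving and 5 N takes it fully down
- start (a joint): green start push button: travel of its cap in m, 0 = up, 0.006 = fully down; springs back up by itself; about 1.5 N starts it moving and 5 N takes it fully down; must be left alone
- sander: belt edge sander without belt, fixed: green base 170 (x) x 360 (y) mm, steel bed 50 mm above the bench; origin: centre of underside, z up. Black drive drum (70 mm across, top 134 mm up) at its x 0, y -120 mm; steel platen (top 130 mm up) at x +40, y -77 to +53; grey motor at x +80 to +170, y -170 to -50, top 92 mm up. Yellow tensioner arm at its +y end
- pivot (a point): on the vertical axis of the tensioner arm's hinge, on the sander at its (x +55, y +100 mm), 64 mm above the bench
- handle_top (a point): centre of the top of the tensioner arm's upright red handle, which moves with the arm: round post 22 mm across, 150 mm from the pivot axis, from 65 to 142 mm above the bench. At rest at the sander's x -95, y +100 mm. The arm also carries the aluminium idler drum (60 mm across, top 145 mm up) 55 mm from the pivot. 40 mm free all round the post
- tensioner (a joint): tensioner arm angle, rad: 0 = at rest, held there by its spring; grows as the handle is pushed to the sander's -y (counter-clockwise from above), solid stop at 0.42. Push at the handle: 6.5 N at first, 10 N at 0.13 as a tooth meets the sprung pawl, falling to 5.5 N; the pawl drops behind at 0.33 (click), then 8.5 N. Past the click = above 0.345 up to the stop. No lock: let go, it springs back
- grease_tin: small silver tin with a yellow band, 44 mm across, 45 mm tall, standing on the sander's bed near the drive drum (origin: centre of underside); a bystander
- wrench: loose wrench lying on the bench between robot and sander; a bystander
- screwdriver: loose screwdriver lying on the left of the bench; a bystander
- wood_offcut: loose wooden block 75 x 50 x 30 mm on the near right of the bench; a bystander
- spare_drum: loose aluminium cylinder, 60 mm across, 80 mm tall, standing at the far left; a bystander
- bolt_jar: loose glass jar with black cap, 64 mm across, 90 mm tall, on the right; a bystander
- steel_plate: loose steel plate 120 x 90 x 12 mm on the right; a bystander
Things that resemble listed ones, but are neither listed nor needed, are in the scene too. Leave any blue look-alike of the stop_station alone. What is shaped like the start_station but blue is not meant.

How it is judged:
By the outcome, as a careful person would: the job done as asked, in the order asked, and still so for the second after the job is handed in, while the arm keeps its last pose, push and grip.
It also fails if it takes over 42 s, if anything falls off the work surface, if the arm or the gripper's body presses on something with over 40 N, if the wrist force passes 120 N, or if a joint passes its speed limit or range.

## Working session

There is one attempt and no reset: what is moved stays moved. The work goes in short steps, Python scripts to look and compute and a tool call to move; the robot and the scene stay as the last step left them, time stands still between calls to the robot, and variables do not carry over. Pictures are saved under pics/ and viewed, at most 10 in all, crops included, and the job is handed in when it is done.

Besides the shell and the picture viewer there is one more tool, called after "Request:" by a JSON object that holds its "op" and its "data". arm_command: Moves the arm, as the interface text tells. Its arguments: {"type":"object","properties":{"offset":{"type":"array","items":{"type":"array","items":{"type":"number"}}},"yaw":{"type":"array","items":{"type":"number"}},"gripper":{"type":"array","items":{"type":"number"}},"squeeze":{"type":"number"}},"required":["offset","yaw","gripper"]}

```bash
mkdir -p pics; cat > h.py <<'E'
from plant import *
import numpy as np, cv2
def w(cam,p,c=None):
    c=c or get_calibration(cam); R=cv2.Rodrigues(np.array(c["rvec"],float))[0]
    return R.T@(np.array(p)-np.array(c["tvec"]).ravel())
def px(cam,P):
    c=get_calibration(cam); return cv2.projectPoints(np.array([P],float),np.array(c["rvec"],float),np.array(c["tvec"],float),np.array(c["intrinsics"],float),None)[0].ravel().round()
def shot(cam,fn):
    im,d=read_camera(cam); cv2.imwrite("pics/"+fn,im[:,:,::-1]); return im,d
E
python3 - <<'E'
from h import *
for cam in("top","scene"):
    shot(cam,cam+"1.png")
    for n in("stop_top","start_top","handle_top","pivot","sander","grease_tin"):
        for r in mark_of(cam,n)[:4]:
            P=w(cam,r["centre"]); print(cam,n,round(r["confidence"],2),P.round(3),px(cam,P))
s=state(); print(s["time"],s["tcp_pos"],s["eef_rot"],s["wrist_force"],s["finger_gap"])
E
```

```text
top stop_top 0.58 [0.501 0.224 0.069] [209. 250.]
top stop_top 0.49 [0.347 0.222 0.066] [206. 317.]
top stop_top 0.38 [0.503 0.421 0.004] [135. 251.]
top stop_top 0.38 [ 0.599 -0.46   0.002] [482. 225.]
top start_top 0.5 [0.611 0.267 0.071] [194. 204.]
top start_top 0.42 [0.647 0.389 0.067] [144. 188.]
top handle_top 0.74 [ 0.53  -0.008  0.141] [308. 236.]
top handle_top 0.34 [0.613 0.267 0.07 ] [194. 203.]
top pivot 0.59 [0.677 0.002 0.064] [305. 182.]
top pivot 0.49 [0.613 0.266 0.07 ] [194. 204.]
top sander 0.85 [ 0.627 -0.1   -0.002] [344. 210.]
top sander 0.74 [ 0.369  0.041 -0.003] [286. 309.]
top sander 0.59 [ 0.42  -0.461 -0.001] [485. 294.]
top grease_tin 0.9 [ 0.575 -0.189  0.052] [382. 226.]
scene stop_top 0.57 [0.498 0.218 0.069] [401. 265.]
scene stop_top 0.42 [0.344 0.216 0.07 ] [410. 219.]
scene start_top 0.57 [0.648 0.392 0.071] [469. 333.]
scene start_top 0.46 [0.612 0.262 0.069] [412. 307.]
scene handle_top 0.59 [ 0.528 -0.009  0.143] [307. 235.]
scene pivot 0.93 [ 0.674 -0.001  0.062] [293. 306.]
scene sander 0.56 [ 0.627 -0.101 -0.001] [261. 296.]
scene grease_tin 0.92 [ 0.581 -0.187  0.05 ] [233. 262.]
0.7 [ 0.18490907 -0.51799436  0.2563026 ] [ 1.86285888e-05 -1.70567690e-01  9.85345961e-01 -2.76070723e-05] [ 0.36631071 -0.2384565   0.00318167] 0.08535199761898794
```

View pics/top1.png

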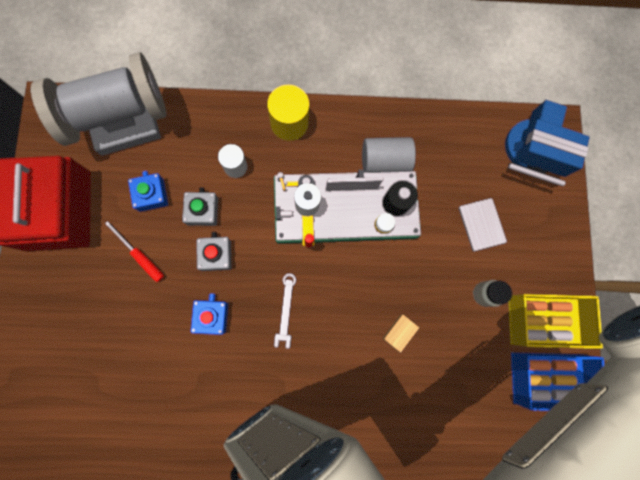

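```bash
python3 - <<'E'
import cv2
a=cv2.imread("pics/top1.png")[160:360,90:350]
cv2.imwrite("pics/crop1.png",cv2.resize(a,None,fx=3,fy=3,interpolation=cv2.INTER_CUBIC))
E
```

```text
(no output)
```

View pics/crop1.png

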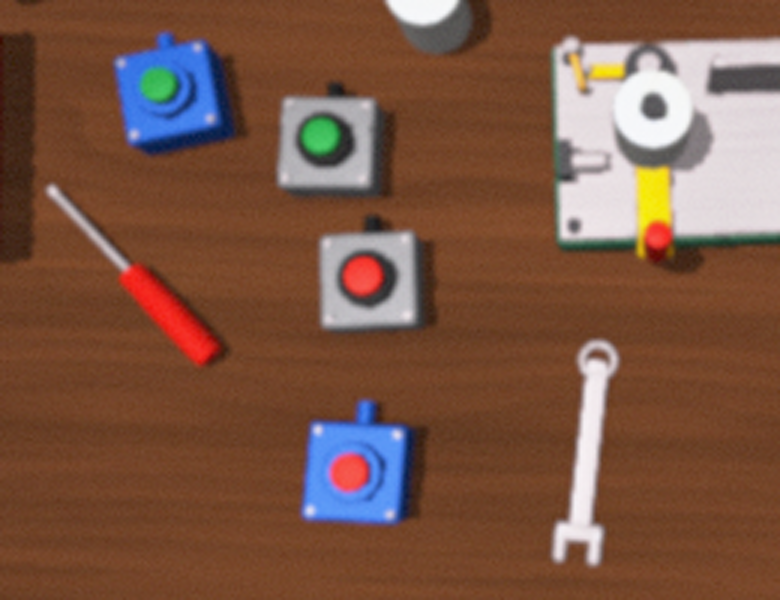

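The candidates for stop_station in the top view are the grey box with a red cap at about (211,252) and the blue box with a red cap at (207,317). The grey one fits: it is described as grey and the blue one is a look-alike. The crop confirms it, with the grey box's red cap at crop (362,277). The grey start station is at (198,206). The handle is at (309,240), and the sander is turned only about 2°.

Request:
{"op": "arm_command", "data": {"offset": [[-545,590,0],[-545,590,0],[-545,590,0],[-545,590,0],[-545,590,0],[-545,590,0],[-545,590,0],[-545,590,0],[-545,590,0],[-545,590,0],[-545,590,0],[-545,590,0]], "yaw": [0,0,0,0,0,0,0,0,0,0,0,0], "gripper": [-1,-1,-1,-1,-1,-1,-1,-1,-1,-1,-1,-1]}}

```text
time: 1.9
tcp_pos: [0.4205, 0.0362, 0.2568]
eef_rot: [0.001, -0.171, 0.985, 0.0]
wrist_force: [1.1, -0.9, 0.5]
finger_gap: 0.0
grip_force: 0.0
```

Request:
{"op": "arm_command", "data": {"offset": [[-138,149,0],[-138,149,0],[-138,149,0],[-138,149,0],[-138,149,0],[-138,149,0],[-138,149,0],[-138,149,0]], "yaw": [0,0,0,0,0,0,0,0], "gripper": [-1,-1,-1,-1,-1,-1,-1,-1]}}

```text
time: 2.7
tcp_pos: [0.4998, 0.2196, 0.2569]
eef_rot: [0.0, -0.17, 0.985, 0.0]
wrist_force: [0.5, -0.1, -0.3]
finger_gap: 0.0002
grip_force: 0.0
```

```bash
cat > look.py <<'E'
from h import *
import sys
s=state(); print(s["time"],s["tcp_pos"].round(4) if hasattr(s["tcp_pos"],"round") else s["tcp_pos"],np.round(s["q"],2),np.round(s["wrist_force"],2))
c=get_calibration("wrist"); im,d=shot("wrist",sys.argv[1])
for n in sys.argv[2:]:
    for r in mark_of("wrist",n)[:3]:
        P=w("wrist",r["centre"],c); print(n,round(r["confidence"],2),P.round(4),px("wrist",P))
# depth-based centroid of the red blobs
hsv=cv2.cvtColor(im,cv2.COLOR_RGB2HSV); m=(((hsv[...,0]<8)|(hsv[...,0]>172))&(hsv[...,1]>150)&(hsv[...,2]>80)).astype(np.uint8)
n,l,st,ce=cv2.connectedComponentsWithStats(m)
K=np.array(c["intrinsics"])
for i in range(1,n):
    if st[i,4]<150: continue
    v,u=np.nonzero((l==i)&(d>0)); z=d[v,u]
    P=np.array([w("wrist",p,c) for p in np.c_[(u-K[0,2])/K[0,0]*z,(v-K[1,2])/K[1,1]*z,z]])
    top=P[P[:,2]>np.percentile(P[:,2],95)-.004]
    print("blob",ce[i].round(),st[i,4],"top mid",((top.min(0)+top.max(0))/2).round(4),"size",np.ptp(top,axis=0).round(3))
E
python3 look.py w1.png stop_top start_top
```

```text
2.7 [0.4998 0.2196 0.2569] [ 0.7   0.25  0.1   0.   -1.42 -1.93] [ 0.49 -0.13 -0.25]
stop_top 0.95 [0.4983 0.2203 0.072 ] [321. 210.]
start_top 0.61 [0.6497 0.394  0.0687] [447. 428.]
blob [399.   8.] 667 top mid [0.3534 0.2217 0.0669] size [0.015 0.026 0.005]
blob [  6. 141.] 312 top mid [ 5.257e-01 -3.000e-04  8.350e-02] size [0.014 0.006 0.006]
blob [506. 222.] 3484 top mid [0.4682 0.3841 0.0251] size [0.076 0.08  0.006]
blob [321. 208.] 1285 top mid [0.4983 0.2202 0.0667] size [0.029 0.029 0.005]
blob [609. 398.] 8809 top mid [0.6055 0.5401 0.0931] size [0.044 0.007 0.022]
```

Request:
{"op": "arm_command", "data": {"offset": [[0,0,50],[0,0,100],[0,0,140],[0,0,155],[0,0,160],[0,0,163],[0,0,165],[0,0,167],[0,0,168],[0,0,168]], "yaw": [0,0,0,0,0,0,0,0,0,0], "gripper": [-1,-1,-1,-1,-1,-1,-1,-1,-1,-1]}}

```text
time: 3.85
tcp_pos: [0.5009, 0.2211, 0.0893]
eef_rot: [0.001, -0.171, 0.985, 0.0]
wrist_force: [1.0, -0.8, 2.8]
finger_gap: -0.0002
grip_force: 1.5
```

Request:
{"op": "arm_command", "data": {"offset": [[0,0,1],[0,0,2],[0,0,3],[0,0,4],[0,0,5],[0,0,5]], "yaw": [0,0,0,0,0,0], "gripper": [-1,-1,-1,-1,-1,-1]}}

```text
time: 4.45
tcp_pos: [0.5009, 0.2211, 0.0859]
eef_rot: [0.002, -0.171, 0.985, 0.0]
wrist_force: [-5.0, -0.6, 17.2]
finger_gap: -0.0001
grip_force: 9.1
```

Request:
{"op": "arm_command", "data": {"offset": [[0,0,1],[0,0,1],[0,0,1]], "yaw": [0,0,0], "gripper": [-1,-1,-1]}}

```text
time: 4.75
tcp_pos: [0.501, 0.2211, 0.0858]
eef_rot: [0.002, -0.171, 0.985, 0.0]
wrist_force: [-6.3, -1.6, 24.1]
finger_gap: -0.0001
grip_force: 12.0
```

```bash
python3 - <<'E'
from h import *
s=state(); print(s["tcp_pos"],s["wrist_force"])
for cam in ("scene","top"):
    for r in mark_of(cam,"stop_top")[:0]: pass
im,d=read_camera("scene")
for r in mark_of("scene","stop_top")[:2]: print(r["confidence"],w("scene",r["centre"]))
cv2.imwrite("pics/s2.png",cv2.resize(im[190:330,330:500,::-1],None,fx=4,fy=4,interpolation=cv2.INTER_CUBIC))
E
```

```text
[0.50100505 0.22110281 0.08575374] [-6.27094688 -1.62601838 24.10507948]
0.51 [0.49819361 0.21812968 0.06352696]
```

View pics/s2.png

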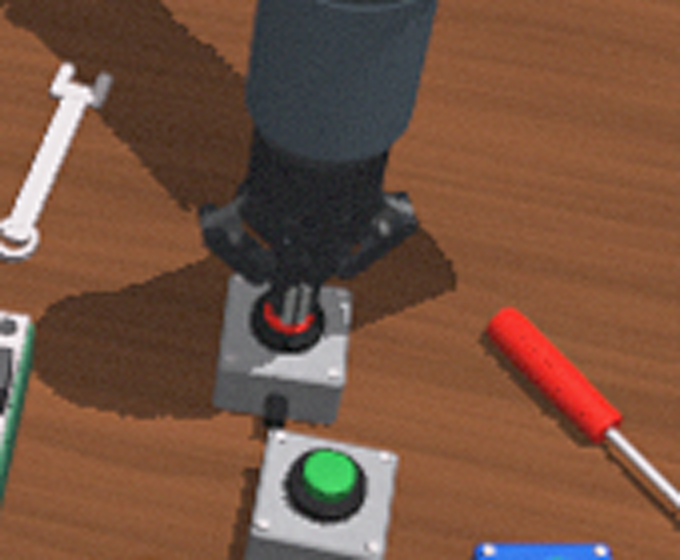

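The tip is centred on the red cap, which is bottomed: one more millimetre of command gave almost no motion and +7 N. I'll lift off and go over the handle.

Request:
{"op": "arm_command", "data": {"offset": [[0,0,-10],[0,0,-50],[0,0,-100],[0,0,-150],[0,0,-170],[10,-45,-170],[20,-90,-170],[30,-134,-170],[40,-180,-170],[50,-224,-170],[50,-224,-170],[50,-224,-170]], "yaw": [0,0,0,0,0,0,0.1,0.2,0.307,0.307,0.307,0.307], "gripper": [-1,-1,-1,-1,-1,-1,-1,-1,-1,-1,-1,-1]}}

```text
time: 6.15
tcp_pos: [0.5275, -0.0079, 0.2511]
eef_rot: [-0.001, -0.017, 1.0, 0.0]
wrist_force: [0.2, 0.0, -0.7]
finger_gap: -0.0
grip_force: 0.0
```

```bash
python3 look.py w2.png handle_top pivot sander; python3 - <<'E'
from h import *
s=state(); print(s["eef_rot"])
for cam in("scene","top"):
    read_camera(cam)
    for n in ("stop_top","sander"):
        for r in mark_of(cam,n)[:1]: print(cam,n,r["confidence"],w(cam,r["centre"]))
E
```

```text
6.15 [ 0.5275 -0.0079  0.2511] [ 0.28  0.21  0.04 -0.   -1.4  -1.82] [ 0.21  0.04 -0.68]
handle_top 0.58 [ 0.5264 -0.012   0.1399] [310. 242.]
handle_top 0.44 [ 0.6281 -0.1015  0.0015] [216. 294.]
sander 0.75 [ 0.6278 -0.1038  0.0015] [213. 293.]
blob [626. 184.] 1098 top mid [0.4985 0.2152 0.0665] size [0.03  0.021 0.005]
blob [317. 230.] 1693 top mid [ 0.5257 -0.0091  0.1417] size [0.02  0.02  0.006]
[-4.50331527e-04 -1.87081922e-02  9.99824881e-01  9.33319409e-05]
scene stop_top 0.62 [0.50238763 0.21645783 0.06656918]
scene sander 0.9 [ 0.62734829 -0.09631763 -0.00300526]
top sander 0.89 [ 0.62942411 -0.09814749 -0.00280239]
```

View pics/w2.png

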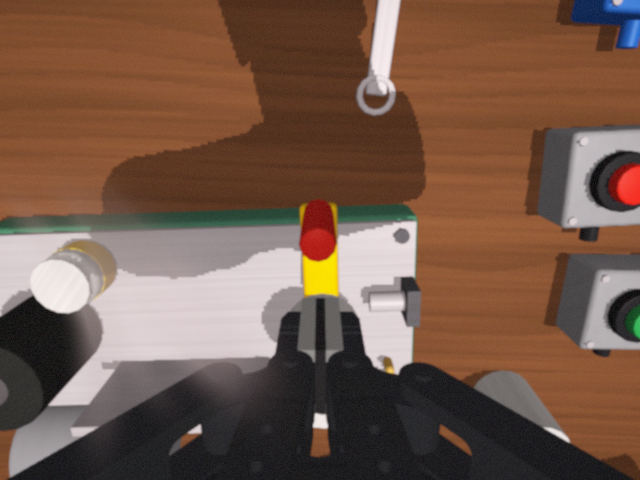

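The red cap is back up at its earlier height. The handle is at wrist pixel (317,230), world about (0.526, -0.0095), with free space all round. I'll open partway, descend around it and grip.

Request:
{"op": "arm_command", "data": {"offset": [[1,-2,0],[1,-2,0],[1,-2,0],[1,-2,0],[1,-2,30],[1,-2,60],[1,-2,90],[1,-2,115],[1,-2,130],[1,-2,130]], "yaw": [0,0,0,0,0,0,0,0,0,0], "gripper": [0.35,0.35,0.35,0.35,0.35,0.35,0.35,0.35,0.35,0.35], "squeeze": 40}}

```text
time: 7.65
tcp_pos: [0.5258, -0.0094, 0.12]
eef_rot: [-0.002, -0.018, 1.0, -0.0]
wrist_force: [0.5, 0.1, 0.8]
finger_gap: 0.0575
grip_force: 0.0
```

Request:
{"op": "arm_command", "data": {"offset": [[0,0,0],[0,0,0],[0,0,0],[0,0,0],[0,0,0],[0,0,0],[0,0,0],[0,0,0]], "yaw": [0,0,0,0,0,0,0,0], "gripper": [-1,-1,-1,-1,-1,-1,-1,-1]}}

```text
time: 8.45
tcp_pos: [0.5282, -0.0096, 0.1237]
eef_rot: [0.001, -0.018, 1.0, -0.0]
wrist_force: [-0.4, -3.1, 5.3]
finger_gap: 0.0214
grip_force: 39.2
```

Request:
{"op": "arm_command", "data": {"offset": [[0,-5,0],[-0.5,-10,0],[-1,-15,0],[-2,-20,0],[-2.5,-25,0],[-3.5,-30,0],[-5,-35,0],[-6.5,-40,0],[-7.5,-44,0],[-9,-48,0],[-10,-51,0],[-11,-53,0]], "yaw": [-0.03,-0.07,-0.1,-0.13,-0.17,-0.2,-0.24,-0.27,-0.3,-0.33,-0.35,-0.365], "gripper": [-1,-1,-1,-1,-1,-1,-1,-1,-1,-1,-1,-1]}}

```text
time: 9.65
tcp_pos: [0.5409, -0.0604, 0.1237]
eef_rot: [0.001, -0.199, 0.98, 0.001]
wrist_force: [-4.2, 5.2, 9.3]
finger_gap: 0.0212
grip_force: 39.7
```

Request:
{"op": "arm_command", "data": {"offset": [[-1,-2.5,0],[-1,-2.5,0],[-1,-2.5,0],[-1,-2.5,0]], "yaw": [-0.02,-0.02,-0.02,-0.02], "gripper": [-1,-1,-1,-1]}}

```text
time: 10.05
tcp_pos: [0.5419, -0.0627, 0.1237]
eef_rot: [0.001, -0.208, 0.978, 0.001]
wrist_force: [-5.6, 3.7, 10.7]
finger_gap: 0.0211
grip_force: 39.9
```

```bash
python3 - <<'E'
from h import *
s=state(); print(s["time"],s["tcp_pos"],s["eef_rot"],s["wrist_force"],s["finger_gap"])
for cam in("scene","top"):
    im,d=shot(cam,cam+"3.png")
    for n in ("handle_top","pivot","stop_top"):
        for r in mark_of(cam,n)[:2]: print(cam,n,r["confidence"],w(cam,r["centre"]))
cv2.imwrite("pics/s3.png",cv2.resize(cv2.imread("pics/scene3.png")[150:350,190:440],None,fx=3,fy=3,interpolation=cv2.INTER_CUBIC))
E
```

```text
10.05 [ 0.54193388 -0.0626656   0.12365872] [ 6.17787172e-04 -2.08497642e-01  9.78022348e-01  7.98573699e-04] [-5.57506664  3.7137684  10.73482014] 0.021059892971754323
scene handle_top 0.67 [ 0.53989106 -0.06101672  0.14221602]
scene pivot 0.7 [0.67486654 0.00104536 0.05986447]
scene stop_top 0.52 [0.34666094 0.22000477 0.07034635]
scene stop_top 0.51 [0.50177823 0.21995314 0.06816651]
top pivot 0.54 [ 0.60046348 -0.4613721   0.00258793]
top stop_top 0.51 [0.49854644 0.22067097 0.06980773]
top stop_top 0.51 [0.34373978 0.22040301 0.06854422]
```

View pics/s3.png

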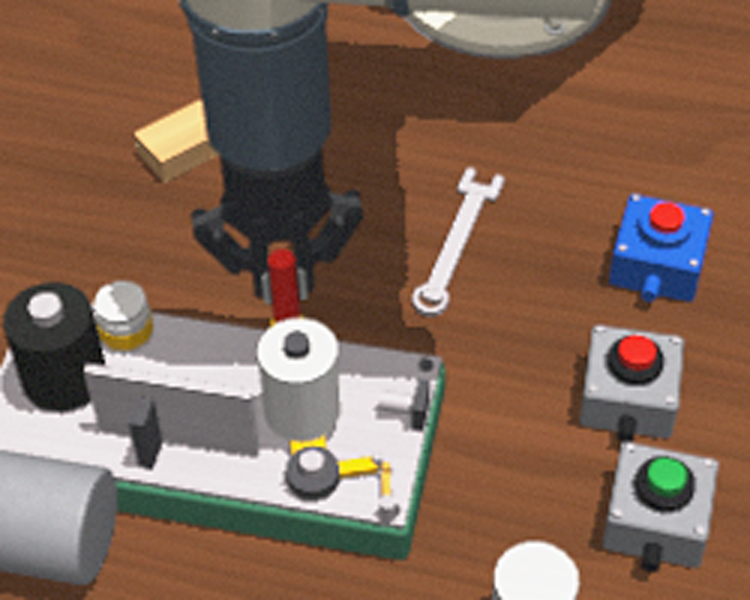

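The handle is held between the pads at crop (283,280). The arm is swung towards the drum, about 0.367 rad from the chord the TCP has moved. I'll push a little further for margin, then let it settle.

Request:
{"op": "arm_command", "data": {"offset": [[0,-1,0],[0,-2,0],[0,-3,0],[0,-4,0],[0,-4,0],[0,-4,0],[0,-4,0],[0,-4,0]], "yaw": [-0.006,-0.012,-0.018,-0.025,-0.025,-0.025,-0.025,-0.025], "gripper": [-1,-1,-1,-1,-1,-1,-1,-1]}}

```text
time: 11.25
tcp_pos: [0.5436, -0.0662, 0.1237]
eef_rot: [0.001, -0.221, 0.975, 0.001]
wrist_force: [-4.0, 4.0, 9.6]
finger_gap: 0.0209
grip_force: 39.9
```

```bash
python3 - <<'E'
from h import *
s=state(); p=np.array(s["tcp_pos"]); print(s["time"],p,s["wrist_force"],s["finger_gap"],s["grip_force"])
c=np.hypot(p[0]-.5282,p[1]+.0096); print("theta",2*np.arcsin(c/.3), "dir",np.arctan2(-p[1],.677-p[0]))
for cam in("scene","top"):
    read_camera(cam)
    for r in mark_of(cam,"handle_top")[:1]: print(cam,r["confidence"],w(cam,r["centre"]))
E
```

```text
11.25 [ 0.54364092 -0.0661694   0.12366829] [-3.99948872  4.02152377  9.64298817] 0.02088398728169138 39.88128125667572
theta 0.3934589819742464 dir 0.4605826769409188
scene 0.57 [ 0.54072081 -0.06697466  0.14445755]
top 0.57 [ 0.73417903  0.18333579 -0.0008054 ]
```

```bash
python3 -c "
from plant import *
print(job_done())"
```

```text
the job is handed in; nothing more can be done
None
```

I pressed the grey station's red stop button fully down and it came back up, then handed the job in with the gripper holding the tensioner handle at about 0.39 rad; that angle is worked out from how far the gripper moved, and I did not observe the click itself.

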